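# Start and close the loose cap of the large fuel can

### The arm

A 7-joint arm with a two-finger parallel gripper is mounted at the origin on the work surface. World frame = base frame: x ahead of the robot, y to its left, z up, the work surface at z = 0. Lengths are in mm, angles in rad, forces in N, time in s.
With the tool pointing down it reaches from about 400 to 875 mm from the base axis. Payload 4.4 kg.
Tool frame: the origin (TCP) lies at the very end of the fingers, on their centre line; the grasp point (between the pads) lies 19 mm behind it; z points along the fingers, y is the line along which they close (so a half turn about z gives the same grasp; the last joint's range is limited). The gripper opens to 85 mm and grips with 20 to 120 N. Pads are 22 mm wide; open, the fingers measure 114 mm over their backs; the gripper's body (76 mm by 85 mm) begins 54 mm behind the grasp point. The pads swing forward as they close: fully open they stand 13 mm farther back than shut.
Start: joints at [-1.369, 0.628, 0.038, 1.517, -0.027, 0.996, -0.02], TCP at [171.972, 626.852, 231.313] pointing down, gripper open.
Joint ranges: [-3.06, 3.06], [-0.37, 2.12], [-1.25, 1.32], [0.18, 2.47], [-1.1, 4.24], [0.23, 1.98], [-2.94, 2.94]. Speed limits (rad/s): [2.57, 2.57, 3.14, 3.14, 3.14, 3.14, 3.14].

### API

Orientations are given as a rotation vector (axis times angle).
In Python, from cell import readout, viewer, job, silhouettes gives the robot as it stands.
- The arm moves only by the tool arm_command, never from a script. Its argument "steps" is a list of rows, each an object of numbers: "tx", "ty", "tz": the shift along the tool's x, y, z in cm; "rx", "ry", "rz": the turn, a rotation vector about the tool's x, y, z in degrees; "fingers": the opening, from -1 (shut) to 1 (fully open). A call has 1 to 5 rows; each row shifts and turns the commanded pose from where the row before left it, along the tool's axes as they then stand; what a row does not reach is not made up. A row lasts 1/10 s, in which the tool goes at most 50 mm and 8.59 degrees, less where a joint would pass 70% of its speed; a pose out of reach is approached as far as the arm can. A call is refused whole if a number of a shift passes 5 or a number of a turn 8.59, either way. A call with a gripper value outside its range is refused whole. The fingers move at their own pace and stop on an object; the grip force is fixed at half the most. Time passes only in rows, so rows that do not move let the fingers close. It gives the time, the measured TCP pose, the force, the opening and the grip force at its end, in the units of the state.
- readout.read_state(): the state, without advancing time (a new reading comes with each control period).
- viewer.snapshot(name): name is "scene" or "top" or "wrist"; returns a dict with "color" (384x512x3 uint8, blue, green, red), "fx", "fy", "cx", "cy" (pixels), "k1" (the pictures are not rectified: a ray, as slopes to the right and down, at radius r is drawn at 1 + k1 r^2 times it, then the intrinsics apply), "rvec" (rotation vector, rad) and "tvec" (3), from world to camera coordinates, as OpenCV has them; the wrist camera has in their place "T_tool_cam" (4x4, takes a point from camera to tool coordinates, whose origin is the TCP and whose axes are the flange's). Camera axes: x right, y down, z forward; pixel columns grow to the right and rows downward; lengths in mm; the calibration is good to about 2 mm. A picture is of the moment at which its call begins: read the wrist's pose just before it. There is no depth.
- job.hand_in(): hands the job in; it is judged then, once.
Trained networks look in a picture, given as the dict that the camera call returned (one of the last four; its "shot" number tells which), for a name from the list of things; names that differ only in an ending like _2 or _b are one class to them, and where a whole thing is asked for, a point or a joint stands for the part that bears it (a point fixed in the world has none). Each returns a list of dicts, best first, with "p" (0 to 1); they miss things now and then, are a little off and sometimes report something else, mostly with a low value. They report only what shows in the picture. A call takes as long as a camera call. They do not tell look-alikes from the thing itself.
- silhouettes(picture, label): "region" (384x512 bool, what is visible of it) and "box" ([centre column, centre row, width, height] in pixels, round what is visible of it).
The state is a dict: "time_s": time; "joint_positions": joint angles; "joint_vel": joint speeds; "effort": joint torques, N m; "eef_pos": TCP position; "ee_rot": TCP orientation; "ft_force": force on the tool from outside, world axes, zero at the start; "torque": the same for the moment, N m; "opening": finger opening in mm; "grip_force": force on a finger pad.
Only numpy, scipy, OpenCV 4.12 (cv2) and the standard library are available. Lean on these libraries where they do the work, as an engineer would, in place of code of your own. Each camera call takes 0.05 s, during which the arm holds its last target. There are 200 camera calls.

### The job

The screw cap of the larger red fuel can has only been set on its neck, with its lugs riding on top of the thread. Without lifting it off the neck, turn it backward (anticlockwise seen from above) until it drops into the thread start, with its grip bar square across the can's length, then screw it forward (clockwise) a quarter turn until it is fully home with the bar in line with the can's length. Let go of it, and leave the smaller can where it stands.

Things in the scene. Friction and masses are not known exactly. Their poses are not given: they have to be found in the camera images.
- large_can: Large red plastic fuel can, 240 mm long (x axis), 150 wide (y), 150 high, fast in a wooden cradle fixed to the bench (22 mm high, outside 290 x 200). Origin: centre of its underside. Black upright neck: axis at x = -55 mm, y = 0, rim at z = 168, two thread starts 180 degrees apart. Handle loop over x = 30 to 105 mm, up to z = 187.
- cap_centre (a point): Loose grey cap on the large can's neck: 90 g, round, 68 mm across, 2 mm sideways play, with an upright grip bar on top, 60 mm long, 14 thick, 36 high, pinched across its thickness. Point: on the cap's axis, in the bar, 24 mm above the round top, 12 below the bar's top; x along the bar, z up. In the can's frame z is 207 mm at the start, 197 once dropped (10.5 mm lower).
- cap_bar_end (a point): End of the bar, 30 mm from cap_centre along its x. Starts 50 to 75 degrees forward (clockwise) of the drop. Points to the can's +y when the cap drops (within 10 degrees; hard stop just behind), to the can's +x (handle) when home, a quarter turn on; hard stop at about 99 degrees. In the thread the cap stays level at its dropped height, upward play 3 mm narrowing to 2 or less.
- small_can: Smaller red fuel can of the same kind, 170 x 110 x 110 mm, loose, 1.6 kg, its cap already closed; not to be disturbed. Origin: centre of its underside; x along its length, its cap at x = -40 mm, top of the cap's bar 167 mm above the bench. It stands on either side of the large one.
Things that resemble listed ones, but are neither listed nor needed, are in the scene too. What is shaped like the part that bears cap_centre but orange or pink is not meant.

How it is judged:
By the outcome, as a careful person would: the job done as asked, in the order asked, and still so for the second after the job is handed in, with the robot touching nothing.
It also fails if it takes over 38 s, if anything falls off the work surface, if the arm or the gripper's body presses on something with over 40 N, if the wrist force passes 120 N, or if a joint passes its speed limit or range.

## Working session

There is one attempt and no reset: what is moved stays moved. The work goes in short steps, Python scripts to look and compute and a tool call to move; the robot and the scene stay as the last step left them, time stands still between calls to the robot, and variables do not carry over. Pictures are saved under pics/ and viewed, at most 10 in all, crops included, and the job is handed in when it is done.

Besides the shell and the picture viewer there is one more tool, called after "Request:" by a JSON object that holds its "op" and its "data", one argument or row to a line. arm_command: Moves the arm, as the interface text tells. Its arguments: {"type":"object","properties":{"steps":{"type":"array"}},"required":["steps"]}

```bash
mkdir -p pics; cat > h.py <<'E'
import numpy as np, cv2
from scipy.spatial.transform import Rotation as R
from cell import readout, viewer, job, silhouettes
def cam(p, st=None):
    if 'T_tool_cam' in p:
        T=np.eye(4);T[:3,:3]=R.from_rotvec(st['ee_rot']).as_matrix();T[:3,3]=st['eef_pos']
        M=T@np.array(p['T_tool_cam']); return M[:3,:3],M[:3,3]
    Rm=R.from_rotvec(np.ravel(p['rvec'])).as_matrix(); return Rm.T, -Rm.T@np.ravel(p['tvec'])
def ray(p,uv,st=None):
    A,c=cam(p,st); d=np.array([(uv[0]-p['cx'])/p['fx'],(uv[1]-p['cy'])/p['fy']]); s=d.copy()
    for _ in range(20): s=d/(1+p['k1']*(s@s))
    return c,A@np.array([s[0],s[1],1])
def atz(p,uv,z,st=None):
    c,d=ray(p,uv,st); return c+d*(z-c[2])/d[2]
def proj(p,X,st=None):
    A,c=cam(p,st); q=(np.atleast_2d(X)-c)@A; s=q[:,:2]/q[:,2:]; s=s*(1+p['k1']*(s**2).sum(1))[:,None]
    return s*[p['fx'],p['fy']]+[p['cx'],p['cy']]
E
python3 - <<'E'
from h import *
st=readout.read_state(); print({k:np.round(v,3) for k,v in st.items()})
ims=[]
for n in ['scene','top']:
    p=viewer.snapshot(n); im=p['color'].copy(); A,c=cam(p); print(n,c.round(),A[:,2].round(2))
    for l in ['large_can','cap_centre','small_can']:
        for r in silhouettes(p,l):
            b=r['box']; print(l,round(r['p'],2),np.round(b,1),atz(p,b[:2],{'large_can':100,'cap_centre':205,'small_can':80}[l]).round())
    cv2.imwrite(f'pics/{n}.png',cv2.resize(im,(800,600)))
E
```

```text
{'time_s': np.float64(0.0), 'joint_positions': array([-1.369,  0.629,  0.038,  1.518, -0.027,  0.996, -0.02 ]), 'joint_vel': array([-0.002,  0.   ,  0.   , -0.   ,  0.   , -0.001, -0.002]), 'effort': array([ 0.0000e+00, -5.6341e+01,  1.2270e+00, -1.9343e+01,  1.1000e-02,
        1.1000e-02,  0.0000e+00]), 'eef_pos': array([171.787, 626.229, 230.388]), 'ee_rot': array([-4.190e-01, -3.113e+00,  3.000e-03]), 'ft_force': array([-0.654, -0.688,  0.318]), 'torque': array([-0.026, -0.002,  0.007]), 'grip_force': np.float64(0.0), 'opening': np.float64(85.389)}
scene [ 866. -402.  819.] [-0.47  0.41 -0.78]
large_can 0.62 [246.1 269.4 135.4 142.9] [ 574. -188.  100.]
cap_centre 0.86 [225.2 219.5  31.   33.8] [ 503. -180.  205.]
cap_centre 0.66 [180.2 218.3  25.5  30.4] [ 440. -248.  205.]
cap_centre 0.6 [137.5 269.1  28.4  26.5] [ 484. -372.  205.]
cap_centre 0.57 [157.3 298.7  30.   27.6] [ 558. -374.  205.]
small_can 0.58 [371.8 187.6  82.1  80.9] [602. 220.  80.]
top [ 392.  -36. 1133.] [ 0.07 -0.   -1.  ]
large_can 0.9 [297.3 171.2  78.8 104.2] [ 525. -155.  100.]
cap_centre 0.96 [307.4 185.2  26.7  27.5] [ 476. -169.  205.]
cap_centre 0.85 [361.9 194.7  22.7  21.5] [ 452. -307.  205.]
cap_centre 0.72 [363.2 228.7  25.9  27.2] [ 366. -309.  205.]
cap_centre 0.61 [313.1 248.3  25.7  22.7] [ 317. -181.  205.]
small_can 0.7 [165.1 149.4  50.8  69.8] [593. 225.  80.]
```

View pics/scene.png

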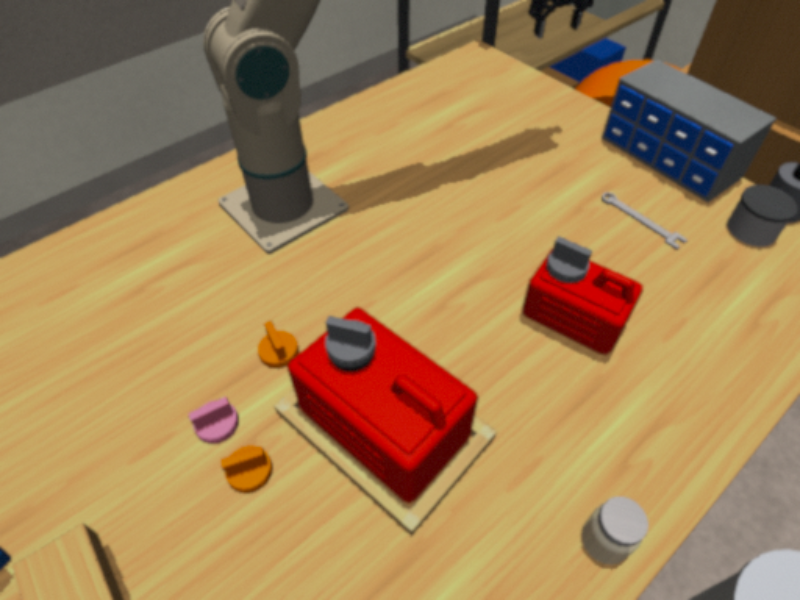

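View pics/top.png

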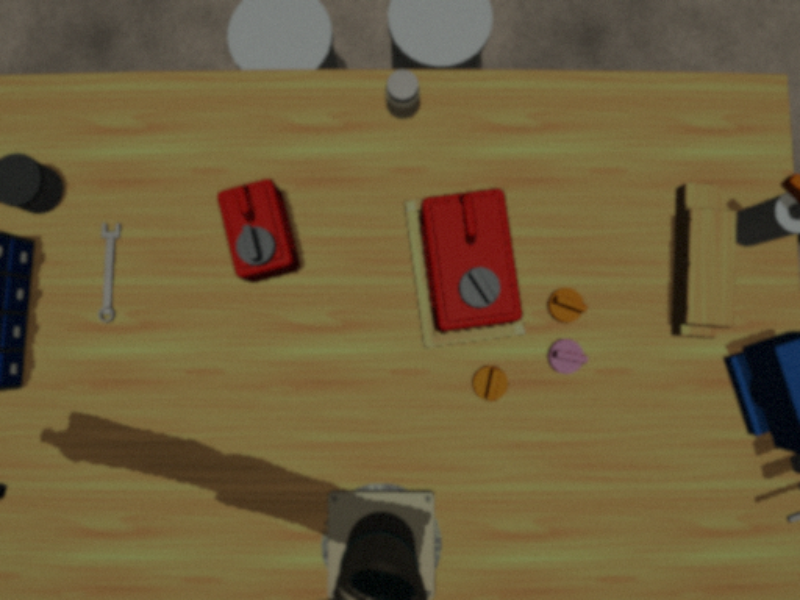

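The large can (cap at 350,340 in the scene view; 480,287 in the top view) lies along +x with yaw of about 8°. The bar is at roughly 33°. The small can is on the left (+y), and the orange and pink caps lie loose on the bench. I'll go above the cap with the wrist camera next.

```bash
cat >> h.py <<'E'
def plan(wps, n=None):
    "wps: list of (pos mm, tool-y yaw deg); prints body rows from the current pose, tool kept pointing down"
    st=readout.read_state(); P=np.array(st['eef_pos']); Rm=R.from_rotvec(st['ee_rot'])
    for pos,yaw in wps:
        y=np.radians(yaw); Y=np.array([np.cos(y),np.sin(y),0]); Z=np.array([0,0,-1.]); X=np.cross(Y,Z)
        Rt=R.from_matrix(np.c_[X,Y,Z]); w=(Rm.inv()*Rt).as_rotvec(degrees=True); d=np.array(pos)-P
        k=n or int(np.ceil(max(np.linalg.norm(d)/48,np.linalg.norm(w)/8.5)))
        for i in range(k):
            b=Rm.inv().apply(d/k)/10; print('row',b.round(2),(w/k).round(2)); Rm=Rm*R.from_rotvec(w/k,degrees=True)
        P=np.array(pos); Rm=Rt; print('--')
E
python3 - <<'E'
from h import *
p=viewer.snapshot('wrist'); print(np.round(p['T_tool_cam'],2),p['fx'])
plan([((540,230,330),5),((460,-169,390),-57)])
E
```

```text
[[   0.     -0.96   -0.29   75.25]
 [   1.      0.     -0.      0.51]
 [   0.     -0.29    0.96 -143.27]
 [   0.      0.      0.      1.  ]] 271.5058879853706
row [-3.83 -2.38 -0.82] [-0.   0.   5.8]
row [-4.05 -1.98 -0.82] [-0.   0.   5.8]
row [-4.23 -1.56 -0.82] [-0.   0.   5.8]
row [-4.37 -1.12 -0.82] [-0.   0.   5.8]
row [-4.46 -0.67 -0.82] [-0.   0.   5.8]
row [-4.5  -0.22 -0.82] [-0.   0.   5.8]
row [-4.5   0.24 -0.82] [-0.   0.   5.8]
row [-4.46  0.69 -0.82] [-0.   0.   5.8]
row [-4.36  1.14 -0.82] [-0.   0.   5.8]
row [-4.23  1.57 -0.82] [-0.   0.   5.8]
row [-4.05  1.99 -0.82] [-0.   0.   5.8]
row [-3.82  2.39 -0.82] [-0.   0.   5.8]
--
row [-4.34 -1.27 -0.67] [0.   0.   6.89]
row [-4.46 -0.74 -0.67] [0.   0.   6.89]
row [-4.52 -0.2  -0.67] [0.   0.   6.89]
row [-4.51  0.34 -0.67] [0.   0.   6.89]
row [-4.44  0.88 -0.67] [0.   0.   6.89]
row [-4.3   1.41 -0.67] [0.   0.   6.89]
row [-4.1   1.91 -0.67] [0.   0.   6.89]
row [-3.84  2.39 -0.67] [0.   0.   6.89]
row [-3.53  2.83 -0.67] [0.   0.   6.89]
--
```

Request:
{"op": "arm_command", "data": {
  "steps": [
    {"tx": -3.8,"ty": -2.4,"tz": -0.8,"rz": 5.8},
    {"tx": -4.0,"ty": -2.0,"tz": -0.8,"rz": 5.8},
    {"tx": -4.2,"ty": -1.6,"tz": -0.8,"rz": 5.8},
    {"tx": -4.4,"ty": -1.1,"tz": -0.8,"rz": 5.8},
    {"tx": -4.5,"ty": -0.7,"tz": -0.8,"rz": 5.8}
  ]
}}

```text
invalid input at $.steps[0]: expected keys tx, ty, tz, rx, ry, rz, fingers
```

Request:
{"op": "arm_command", "data": {
  "steps": [
    {"tx": -4.5,"ty": -0.2,"tz": -0.8,"rz": 5.8},
    {"tx": -4.5,"ty": 0.2,"tz": -0.8,"rz": 5.8},
    {"tx": -4.5,"ty": 0.7,"tz": -0.8,"rz": 5.8},
    {"tx": -4.4,"ty": 1.1,"tz": -0.8,"rz": 5.8},
    {"tx": -4.2,"ty": 1.6,"tz": -0.8,"rz": 5.8}
  ]
}}

```text
invalid input at $.steps[0]: expected keys tx, ty, tz, rx, ry, rz, fingers
```

Request:
{"op": "arm_command", "data": {
  "steps": [
    {"tx": -4.0,"ty": 2.0,"tz": -0.8,"rz": 5.8},
    {"tx": -3.8,"ty": 2.4,"tz": -0.8,"rz": 5.8},
    {"tx": -4.3,"ty": -1.3,"tz": -0.7,"rz": 6.9},
    {"tx": -4.5,"ty": -0.7,"tz": -0.7,"rz": 6.9},
    {"tx": -4.5,"ty": -0.2,"tz": -0.7,"rz": 6.9}
  ]
}}

```text
invalid input at $.steps[0]: expected keys tx, ty, tz, rx, ry, rz, fingers
```

Request:
{"op": "arm_command", "data": {
  "steps": [
    {"tx": -4.5,"ty": 0.3,"tz": -0.7,"rz": 6.9},
    {"tx": -4.4,"ty": 0.9,"tz": -0.7,"rz": 6.9},
    {"tx": -4.3,"ty": 1.4,"tz": -0.7,"rz": 6.9},
    {"tx": -4.1,"ty": 1.9,"tz": -0.7,"rz": 6.9},
    {"tx": -3.8,"ty": 2.4,"tz": -0.7,"rz": 6.9}
  ]
}}

```text
invalid input at $.steps[0]: expected keys tx, ty, tz, rx, ry, rz, fingers
```

Request:
{"op": "arm_command", "data": {
  "steps": [
    {"tx": -3.5,"ty": 2.8,"tz": -0.7,"rz": 6.9},
    {"tx": 0}
  ]
}}

```text
invalid input at $.steps[0]: expected keys tx, ty, tz, rx, ry, rz, fingers
```

```bash
python3 - <<'E'
from h import *
st=readout.read_state(); print(st['time_s'],st['eef_pos'],R.from_rotvec(st['ee_rot']).as_matrix()[:,1].round(3),st['joint_positions'].round(2))
p=viewer.snapshot('wrist'); np.save('pics/w1.npy',dict(p=p,st=st),allow_pickle=True)
im=p['color'].copy()
for l in ['large_can','cap_centre']:
    for r in silhouettes(p,l):
        print(l,round(r['p'],2),np.round(r['box'],1),atz(p,r['box'][:2],195,st).round())
cv2.imwrite('pics/w1.png',cv2.resize(im,(800,600),interpolation=cv2.INTER_CUBIC))
E
```

```text
0.45 [171.9583754  626.79100314 231.21108142] [ 0.265  0.964 -0.   ] [-1.37  0.63  0.04  1.52 -0.03  1.   -0.02]
```

View pics/w1.png

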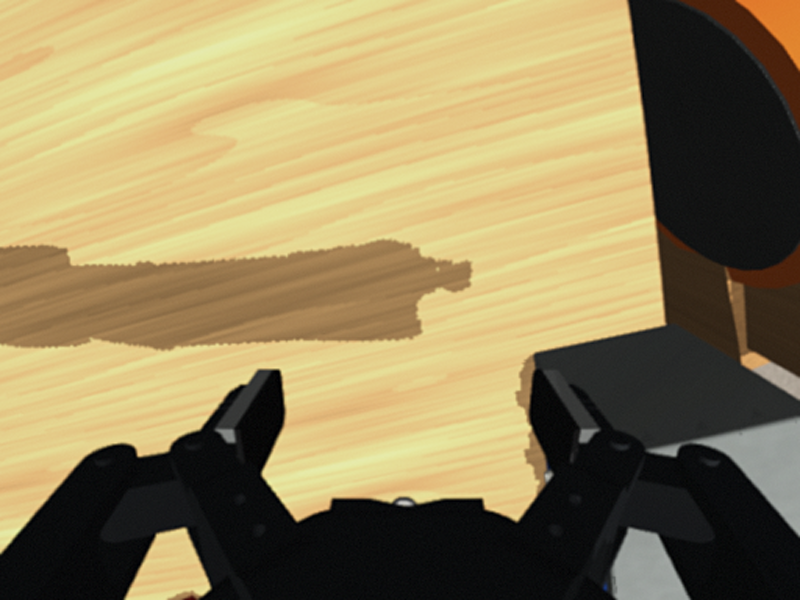

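The commands were refused because every key is required, so the arm hasn't moved. The picture shows only bare bench. I'm resending with full rows.

Request:
{"op": "arm_command", "data": {
  "steps": [
    {"tx": -3.8,"ty": -2.4,"tz": -0.8,"rx": 0,"ry": 0,"rz": 5.8,"fingers": 1},
    {"tx": -4.0,"ty": -2.0,"tz": -0.8,"rx": 0,"ry": 0,"rz": 5.8,"fingers": 1},
    {"tx": -4.2,"ty": -1.6,"tz": -0.8,"rx": 0,"ry": 0,"rz": 5.8,"fingers": 1},
    {"tx": -4.4,"ty": -1.1,"tz": -0.8,"rx": 0,"ry": 0,"rz": 5.8,"fingers": 1},
    {"tx": -4.5,"ty": -0.7,"tz": -0.8,"rx": 0,"ry": 0,"rz": 5.8,"fingers": 1}
  ]
}}

```text
time_s: 1.1
eef_pos: [325.5, 459.4, 271.9]
ee_rot: [-1.191, -2.907, -0.001]
ft_force: [1.0, 0.6, 0.0]
opening: 85.3
grip_force: 0.0
```

Request:
{"op": "arm_command", "data": {
  "steps": [
    {"tx": -4.5,"ty": -0.2,"tz": -0.8,"rx": 0,"ry": 0,"rz": 5.8,"fingers": 1},
    {"tx": -4.5,"ty": 0.2,"tz": -0.8,"rx": 0,"ry": 0,"rz": 5.8,"fingers": 1},
    {"tx": -4.5,"ty": 0.7,"tz": -0.8,"rx": 0,"ry": 0,"rz": 5.8,"fingers": 1},
    {"tx": -4.4,"ty": 1.1,"tz": -0.8,"rx": 0,"ry": 0,"rz": 5.8,"fingers": 1},
    {"tx": -4.2,"ty": 1.6,"tz": -0.8,"rx": 0,"ry": 0,"rz": 5.8,"fingers": 1}
  ]
}}

```text
time_s: 1.6
eef_pos: [478.9, 293.4, 312.0]
ee_rot: [-1.881, -2.516, -0.001]
ft_force: [0.6, 1.3, 1.0]
opening: 85.5
grip_force: 0.0
```

Request:
{"op": "arm_command", "data": {
  "steps": [
    {"tx": -4.0,"ty": 2.0,"tz": -0.8,"rx": 0,"ry": 0,"rz": 5.8,"fingers": 1},
    {"tx": -3.8,"ty": 2.4,"tz": -0.8,"rx": 0,"ry": 0,"rz": 5.8,"fingers": 1},
    {"tx": -4.3,"ty": -1.3,"tz": -0.7,"rx": 0,"ry": 0,"rz": 6.9,"fingers": 1},
    {"tx": -4.5,"ty": -0.7,"tz": -0.7,"rx": 0,"ry": 0,"rz": 6.9,"fingers": 1},
    {"tx": -4.5,"ty": -0.2,"tz": -0.7,"rx": 0,"ry": 0,"rz": 6.9,"fingers": 1}
  ]
}}

```text
time_s: 2.1
eef_pos: [512.5, 94.7, 348.5]
ee_rot: [2.508, 1.892, 0.0]
ft_force: [0.4, -0.5, -0.1]
opening: 85.4
grip_force: 0.0
```

```bash
python3 - <<'E'
from h import *
st=readout.read_state(); print(st['time_s'],st['eef_pos'],R.from_rotvec(st['ee_rot']).as_matrix()[:,1].round(3),st['joint_positions'].round(2))
plan([((460,-169,390),-57)])
E
```

```text
2.1 [512.54166434  94.71527687 348.49661296] [ 0.962 -0.275  0.   ] [-0.63  0.36  0.56  1.71 -0.21  1.13 -0.29]
row [-4.47  0.37 -0.69] [ 0.   -0.    6.84]
row [-4.39  0.9  -0.69] [ 0.   -0.    6.84]
row [-4.25  1.41 -0.69] [ 0.   -0.    6.84]
row [-4.05  1.91 -0.69] [ 0.   -0.    6.84]
row [-3.8   2.38 -0.69] [ 0.   -0.    6.84]
row [-3.49  2.81 -0.69] [ 0.   -0.    6.84]
--
```

Request:
{"op": "arm_command", "data": {
  "steps": [
    {"tx": -4.5,"ty": 0.4,"tz": -0.7,"rx": 0,"ry": 0,"rz": 6.8,"fingers": 1},
    {"tx": -4.4,"ty": 0.9,"tz": -0.7,"rx": 0,"ry": 0,"rz": 6.8,"fingers": 1},
    {"tx": -4.2,"ty": 1.4,"tz": -0.7,"rx": 0,"ry": 0,"rz": 6.8,"fingers": 1},
    {"tx": -4.0,"ty": 1.9,"tz": -0.7,"rx": 0,"ry": 0,"rz": 6.8,"fingers": 1},
    {"tx": -3.8,"ty": 2.4,"tz": -0.7,"rx": 0,"ry": 0,"rz": 6.8,"fingers": 1}
  ]
}}

```text
time_s: 2.6
eef_pos: [470.8, -124.5, 383.9]
ee_rot: [-2.951, -1.077, -0.002]
ft_force: [1.0, 0.3, 0.3]
opening: 85.4
grip_force: 0.0
```

Request:
{"op": "arm_command", "data": {
  "steps": [
    {"tx": -3.5,"ty": 2.8,"tz": -0.7,"rx": 0,"ry": 0,"rz": 6.8,"fingers": 1},
    {"tx": 0,"ty": 0,"tz": 0,"rx": 0,"ry": 0,"rz": 0,"fingers": 1}
  ]
}}

```text
time_s: 2.8
eef_pos: [460.8, -174.3, 392.1]
ee_rot: [3.009, 0.886, 0.002]
ft_force: [0.1, 0.3, 0.6]
opening: 85.6
grip_force: 0.0
```

```bash
python3 - <<'E'
from h import *
st=readout.read_state(); print(st['time_s'],st['eef_pos'],R.from_rotvec(st['ee_rot']).as_matrix()[:,1].round(3),st['joint_positions'].round(2))
p=viewer.snapshot('wrist'); np.save('pics/w1.npy',dict(p=p,st=st),allow_pickle=True)
im=p['color'].copy()
for l in ['large_can','cap_centre']:
    for r in silhouettes(p,l):
        print(l,round(r['p'],2),np.round(r['box'],1),atz(p,r['box'][:2],195,st).round())
cv2.imwrite('pics/w2.png',cv2.resize(im,(800,600),interpolation=cv2.INTER_CUBIC))
E
```

```text
2.8 [ 460.77718312 -174.30320293  392.07814809] [ 0.542 -0.84   0.005] [-0.3   0.31  0.83  1.71 -0.24  1.22 -0.41]
large_can 0.93 [283.2 101.2 165.8 195.3] [ 543. -154.  195.]
cap_centre 0.95 [236.4 219.4  33.9  34.2] [ 382. -187.  195.]
cap_centre 0.89 [267.4 149.   51.   54.6] [ 485. -170.  195.]
cap_centre 0.86 [338.8 194.8  37.6  38.5] [ 485. -283.  195.]
cap_centre 0.65 [307.8 233.8  33.7  32.6] [ 417. -282.  195.]
```

View pics/w2.png

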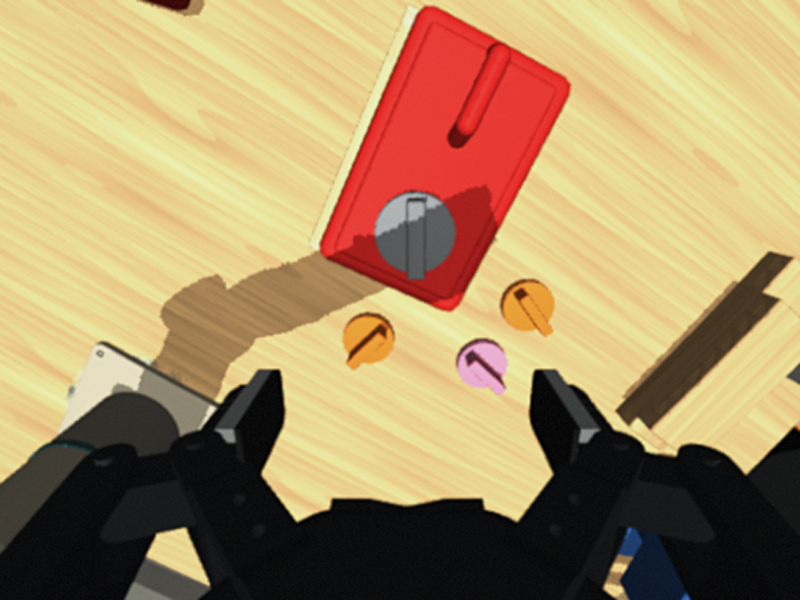

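The wrist view shows the can's cap centred near (415,233) with its bar vertical in the image, so it is already parallel to the tool's x. The loose orange and pink caps are below it. I'll fit the can and cap models to the masks.

```bash
cat > fit.py <<'E'
from h import *
from scipy.optimize import minimize
def hull(p,X,st):
    m=np.zeros((384*4,512*4),np.uint8); q=proj(p,X,st)*4+1.5
    cv2.fillConvexPoly(m,cv2.convexHull(q.astype(np.float32)).astype(np.int32),1); return m
def place(L,x,y,yaw,z): return R.from_euler('z',yaw,degrees=True).apply(L)+[x,y,z]
def rect(a,b,z,r=12):
    t=np.linspace(0,2*np.pi,40); return np.c_[np.sign(np.cos(t))*(a-r)+r*np.cos(t),np.sign(np.sin(t))*(b-r)+r*np.sin(t),0*t+z]
CAN=np.r_[rect(120,75,150-6),rect(114,69,150),rect(120,75,22)]
t=np.linspace(0,2*np.pi,60); DISC=np.c_[34*np.cos(t),34*np.sin(t),0*t]
CAPD=np.r_[DISC-[0,0,24],DISC-[0,0,44]]
BAR=np.array([[sx*30,sy*7,z] for sx in(1,-1) for sy in(1,-1) for z in(12,-24)],float)
def big(m): return cv2.resize(m.astype(np.float32),(2048,1536),interpolation=cv2.INTER_LINEAR)>0.5
def iou(a,b): return (a&b).sum()/(a|b).sum()
E
python3 - <<'E'
from fit import *
s=np.load('pics/w1.npy',allow_pickle=True).item()
st=readout.read_state(); w=viewer.snapshot('wrist'); t_=viewer.snapshot('top')
obs=[]
for p,s in((w,st),(t_,None)):
    c=[r for r in silhouettes(p,'cap_centre')]
    c=min(c,key=lambda r:np.linalg.norm(atz(p,r['box'][:2],195,s)[:2]-[482,-170]))
    k=max(silhouettes(p,'large_can'),key=lambda r:r['p'])
    cm=np.array(c['region'],bool); obs.append((p,s,big(np.array(k['region'],bool)|cm),big(cm)))
def ec(v): return -sum(iou(hull(p,place(CAN,*v),s)>0,m) for p,s,m,_ in obs)
v=minimize(ec,[535,-160,8,10],method='Nelder-Mead',options=dict(initial_simplex=np.array([[535,-160,8,10],[545,-160,8,10],[535,-150,8,10],[535,-160,13,10],[535,-160,8,18]]),maxiter=150,xatol=.1,fatol=1e-5))
print('can',v.x.round(1),v.fun); neck=place(np.array([[-55,0,207.]]),*v.x)[0]; print('cap expected',neck.round(1))
def cc(u): return -sum(iou((hull(p,place(CAPD,*u),s)|hull(p,place(BAR,*u),s))>0,m) for p,s,_,m in obs)
u0=np.array([neck[0],neck[1],33,neck[2]]); S=np.array([u0]+[u0+d for d in np.diag([6,6,6,8])])
u=minimize(cc,u0,method='Nelder-Mead',options=dict(initial_simplex=S,maxiter=150,xatol=.1,fatol=1e-5)); print('cap',u.x.round(1),u.fun)
print('tooly',R.from_rotvec(st['ee_rot']).as_matrix()[:,1])
im=w['color'].copy()
for X,cl in((place(BAR,*u.x),(0,255,0)),(place(CAPD,*u.x),(255,255,0)),(place(CAN,*v.x),(255,0,0))):
    for q in proj(w,X,st): cv2.circle(im,tuple(np.int32(q.round())),1,cl,-1)
cv2.imwrite('pics/fit.png',cv2.resize(im[0:210,150:430],(800,600),interpolation=cv2.INTER_CUBIC))
E
```

```text
can [ 532.3 -153.     6.4    1. ] -1.5765370701939974
cap expected [ 477.7 -159.1  208. ]
cap [ 481.7 -170.1   46.5  201.3] -1.2502256508026661
tooly [ 5.53428151e-01 -8.32896507e-01 -8.30973668e-04]
```

View pics/fit.png

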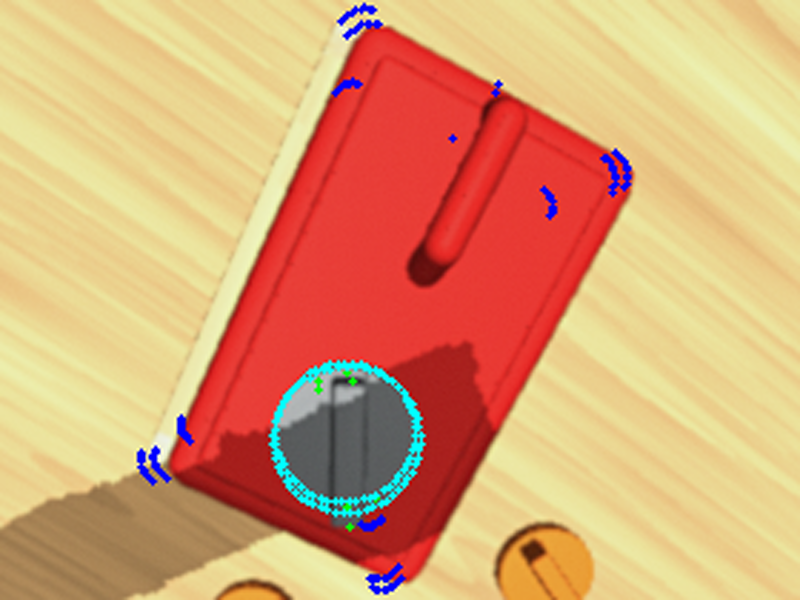

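The network masks are too loose: the cap disc fits well, but the can corners are off by several mm. I'll redo the fit on crisp colour masks.

```bash
python3 - <<'E'
from fit import *
st=readout.read_state(); w=viewer.snapshot('wrist'); t_=viewer.snapshot('top')
obs=[]
for p,s in((w,st),(t_,None)):
    im=cv2.resize(p['color'],(2048,1536),interpolation=cv2.INTER_LINEAR).astype(int); b,g,r=im[...,0],im[...,1],im[...,2]
    m=((r>60)&(r>2.2*g)&(r>2.2*b)).astype(np.uint8); m=cv2.morphologyEx(m,cv2.MORPH_OPEN,np.ones((9,9)))
    cs=cv2.findContours(m,cv2.RETR_EXTERNAL,cv2.CHAIN_APPROX_NONE)[0]
    q=proj(p,[[540,-150,150]],s)[0]*4; c=min(cs,key=lambda c:np.linalg.norm(c.reshape(-1,2).mean(0)-q) if cv2.contourArea(c)>20000 else 1e9)
    f=np.zeros(m.shape,np.uint8); cv2.fillConvexPoly(f,cv2.convexHull(c),1); obs.append((p,s,f>0)); print(cv2.contourArea(c))
def fit(ob,v0):
    def ec(v): return -sum(iou(hull(p,place(CAN,*v),s)>0,m) for p,s,m in ob)
    S=np.array([v0]+[v0+d for d in np.diag([10,10,5,8.])])
    return minimize(ec,v0,method='Nelder-Mead',options=dict(initial_simplex=S,maxiter=200,xatol=.05,fatol=1e-5))
for ob in(obs,obs[:1],obs[1:]):
    v=fit(ob,np.array([532,-153,8,6.])); print('can',v.x.round(1),v.fun,'cap',place(np.array([[-55,0,207.]]),*v.x)[0].round(1))
# disc/bar by grey: ellipse edge in wrist image
np.save('pics/w2.npy',dict(p=w,st=st),allow_pickle=True)
im=cv2.resize(w['color'][100:200,215:320],(2100//3,2000//3),interpolation=cv2.INTER_CUBIC); cv2.imwrite('pics/cap.png',np.clip(im*1.5,0,255).astype(np.uint8)[:600])
E
```

```text
280355.0
48900.5
can [ 536.4 -162.6    7.5  -14.8] -1.7346429264433632 cap [ 481.9 -169.8  192.2]
can [ 536.3 -162.4    7.7  -13.9] -0.9958394294074616 cap [ 481.8 -169.7  193.1]
can [ 570.8 -170.6    6.6 -147.7] -0.7924312777225593 cap [ 516.1 -176.9   59.3]
```

View pics/cap.png

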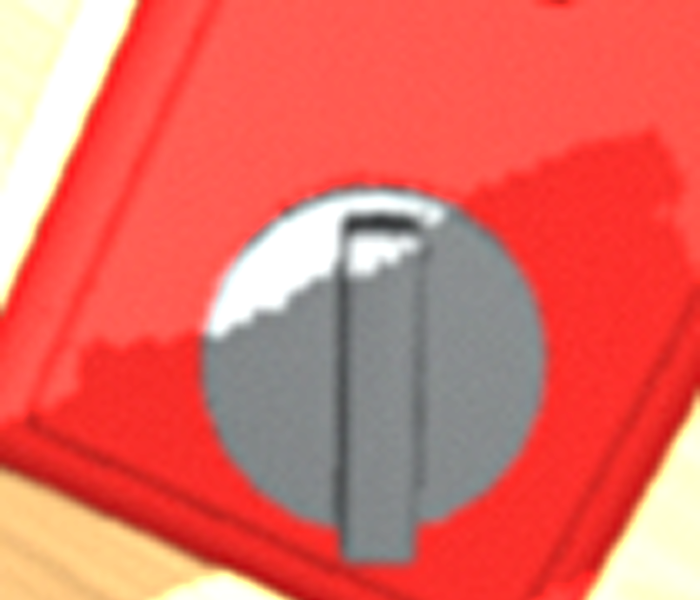

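The crop shows the bar's top face running from (386,232) to (378,562), and the disc spanning x 203–545 and y 187–530. I'll turn these into positions.

```bash
python3 - <<'E'
from fit import *
d=np.load('pics/w2.npy',allow_pickle=True).item(); p,st=d['p'],d['st']
f=lambda x,y:(x/6.667+215-.43,y/6.667+100-.43)
for zc in (200,205,208,212,217):
    a=atz(p,f(386,232),zc+12,st); b=atz(p,f(378,562),zc+12,st); v=(a-b)
    e=[atz(p,f(*q),zc-24,st) for q in((203,358),(545,358),(374,187),(374,530))]
    print(zc,'bar len',np.linalg.norm(v).round(1),'yaw',np.degrees(np.arctan2(v[1],v[0])).round(1),'c',((a+b)/2).round(1),'disc',np.linalg.norm(e[0]-e[1]).round(1),np.linalg.norm(e[2]-e[3]).round(1),(sum(e)/4).round(1))
Y=R.from_rotvec(st['ee_rot']).as_matrix()[:,1]; print('tool y yaw',np.degrees(np.arctan2(Y[1],Y[0])),st['eef_pos'],cam(p,st)[1])
E
```

```text
200 bar len 60.2 yaw 33.0 c [ 481.  -170.1  212. ] disc 68.0 68.8 [ 481.9 -169.4  176. ]
205 bar len 59.3 yaw 33.0 c [ 481.7 -169.4  217. ] disc 67.1 67.8 [ 482.5 -168.7  181. ]
208 bar len 58.7 yaw 33.0 c [ 482.1 -169.   220. ] disc 66.5 67.2 [ 482.9 -168.4  184. ]
212 bar len 58.0 yaw 33.0 c [ 482.6 -168.4  224. ] disc 65.7 66.5 [ 483.4 -167.8  188. ]
217 bar len 57.0 yaw 33.0 c [ 483.3 -167.7  229. ] disc 64.8 65.5 [ 484.  -167.2  193. ]
tool y yaw -56.32278987790403 [ 463.13781537 -166.05965902  390.11338191] [ 525.19667497 -124.00664342  533.37707351]
```

```bash
python3 - <<'E'
from h import *
plan([((482,-169,240),-57),((482,-169,190),-57)])
E
```

```text
row [0.36 0.32 3.75] [-0.    0.    0.16]
row [0.36 0.31 3.75] [-0.    0.    0.16]
row [0.36 0.31 3.75] [-0.    0.    0.16]
row [0.36 0.31 3.75] [-0.    0.    0.16]
--
row [0.  0.  2.5] [0. 0. 0.]
row [0.  0.  2.5] [0. 0. 0.]
--
```

Request:
{"op": "arm_command", "data": {
  "steps": [
    {"tx": 0.36,"ty": 0.32,"tz": 3.75,"rx": 0,"ry": 0,"rz": 0.2,"fingers": 0.1},
    {"tx": 0.36,"ty": 0.31,"tz": 3.75,"rx": 0,"ry": 0,"rz": 0.2,"fingers": 0.1},
    {"tx": 0.36,"ty": 0.31,"tz": 3.75,"rx": 0,"ry": 0,"rz": 0.2,"fingers": 0.1},
    {"tx": 0.36,"ty": 0.31,"tz": 3.75,"rx": 0,"ry": 0,"rz": 0.1,"fingers": 0.1},
    {"tx": 0,"ty": 0,"tz": 0,"rx": 0,"ry": 0,"rz": 0,"fingers": 0.1}
  ]
}}

```text
time_s: 3.85
eef_pos: [479.4, -167.8, 236.4]
ee_rot: [-3.009, -0.888, 0.012]
ft_force: [-0.5, 0.2, 0.3]
opening: 46.7
grip_force: 0.0
```

```bash
python3 - <<'E'
from h import *
p=viewer.snapshot('wrist'); cv2.imwrite('pics/w3.png',cv2.resize(p['color'],(800,600),interpolation=cv2.INTER_CUBIC))
plan([((482,-169,190),-57)])
E
```

```text
row [0.07 0.04 2.45] [-0.09  0.1  -0.07]
row [0.06 0.04 2.45] [-0.09  0.1  -0.07]
--
```

View pics/w3.png

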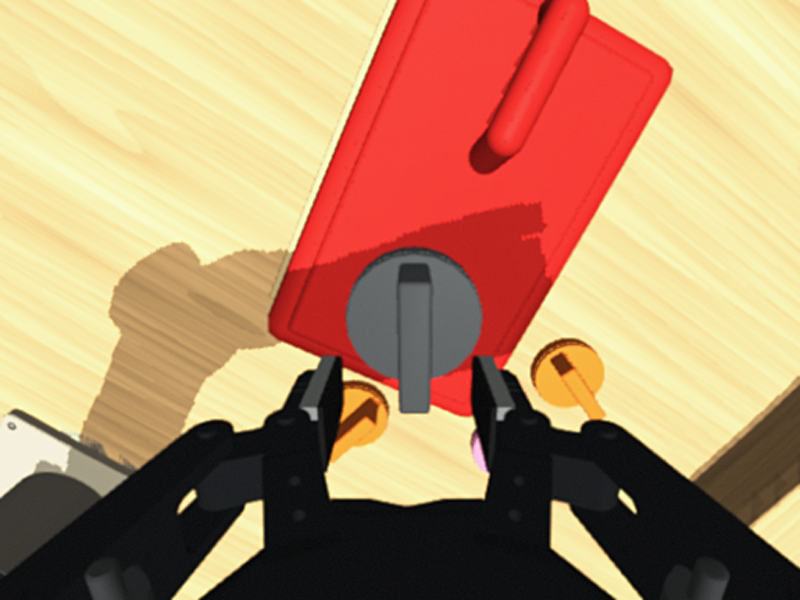

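The bar (column 416) is parallel to the fingers and lies between them (pads at columns 335 and 478). Next I descend and close.

Request:
{"op": "arm_command", "data": {
  "steps": [
    {"tx": 0.08,"ty": 0.05,"tz": 2.4,"rx": 0,"ry": 0,"rz": 0,"fingers": 0.1},
    {"tx": 0.07,"ty": 0.05,"tz": 2.2,"rx": 0,"ry": 0,"rz": 0,"fingers": 0.1},
    {"tx": 0,"ty": 0,"tz": 0,"rx": 0,"ry": 0,"rz": 0,"fingers": 0.1}
  ]
}}

```text
time_s: 4.2
eef_pos: [483.3, -169.2, 194.4]
ee_rot: [-3.012, -0.889, 0.001]
ft_force: [-0.7, -0.1, -0.4]
opening: 46.9
grip_force: 0.0
```

```bash
python3 - <<'E'
from h import *
plan([((482,-169,190),-57)],1)
E
```

```text
row [-0.09 -0.09  0.44] [-0.07  0.03 -0.13]
--
```

Request:
{"op": "arm_command", "data": {
  "steps": [
    {"tx": -0.05,"ty": -0.05,"tz": 0.4,"rx": 0,"ry": 0,"rz": 0,"fingers": -1},
    {"tx": 0,"ty": 0,"tz": 0,"rx": 0,"ry": 0,"rz": 0,"fingers": -1},
    {"tx": 0,"ty": 0,"tz": 0,"rx": 0,"ry": 0,"rz": 0,"fingers": -1},
    {"tx": 0,"ty": 0,"tz": 0,"rx": 0,"ry": 0,"rz": 0,"fingers": -1},
    {"tx": 0,"ty": 0,"tz": 0,"rx": 0,"ry": 0,"rz": 0,"fingers": -1}
  ]
}}

```text
time_s: 4.7
eef_pos: [483.6, -169.8, 191.8]
ee_rot: [3.013, 0.888, 0.003]
ft_force: [-0.6, 1.6, 6.5]
opening: 13.3
grip_force: 59.5
```

```bash
cat > s.py <<'E'
from h import *
st=readout.read_state(); M=R.from_rotvec(st['ee_rot']).as_matrix(); y=M[:,1]
print('t',round(st['time_s'],2),'tcp',st['eef_pos'].round(1),'bar yaw',round(np.degrees(np.arctan2(y[1],y[0]))+90,1),'tilt',M[:,2].round(3),'F',st['ft_force'].round(1),'T',st['torque'].round(2),'open',st['opening'].round(1),'grip',st['grip_force'].round(0),'q',st['joint_positions'].round(2))
E
python3 s.py
```

```text
Traceback (most recent call last):
  File "s.py", line 3, in <module>
    print('t',round(st['time_s'],2),'tcp',st['eef_pos'].round(1),'bar yaw',round(np.degrees(np.arctan2(y[1],y[0]))+90,1),'tilt',M[:,2].round(3),'F',st['ft_force'].round(1),'T',st['torque'].round(2),'open',st['opening'].round(1),'grip',st['grip_force'].round(0),'q',st['joint_positions'].round(2))
                                                                                                                                                                                                             ^^^^^^^^^^^^^^^^^^^
AttributeError: 'float' object has no attribute 'round'
```

Request:
{"op": "arm_command", "data": {
  "steps": [
    {"tx": 0,"ty": 0,"tz": 0,"rx": 0,"ry": 0,"rz": -8,"fingers": -1},
    {"tx": 0,"ty": 0,"tz": 0,"rx": 0,"ry": 0,"rz": -8,"fingers": -1},
    {"tx": 0,"ty": 0,"tz": 0,"rx": 0,"ry": 0,"rz": -8,"fingers": -1},
    {"tx": 0,"ty": 0,"tz": 0,"rx": 0,"ry": 0,"rz": -8,"fingers": -1},
    {"tx": 0,"ty": 0,"tz": 0,"rx": 0,"ry": 0,"rz": -8,"fingers": -1}
  ]
}}

```text
time_s: 5.2
eef_pos: [484.0, -169.8, 191.7]
ee_rot: [2.521, 1.871, 0.003]
ft_force: [0.2, 1.7, 3.7]
opening: 13.1
grip_force: 59.3
```

```bash
sed -i "s/st\['opening'\].round(1)/st['opening']/;s/st\['grip_force'\].round(0)/st['grip_force']/" s.py; python3 s.py
```

```text
t 5.2 tcp [ 484.  -169.8  191.7] bar yaw 73.2 tilt [ 0.003 -0.001 -1.   ] F [0.2 1.7 3.7] T [ 0.24 -0.07 -0.05] open 13.064828160818806 grip 59.25756096839905 q [-0.02  0.52  0.45  1.95 -0.33  0.74  0.33]
```

Request:
{"op": "arm_command", "data": {
  "steps": [
    {"tx": 0,"ty": 0,"tz": 0.1,"rx": 0,"ry": 0,"rz": -6,"fingers": -1},
    {"tx": 0,"ty": 0,"tz": 0.1,"rx": 0,"ry": 0,"rz": -6,"fingers": -1},
    {"tx": 0,"ty": 0,"tz": 0,"rx": 0,"ry": 0,"rz": -4,"fingers": -1},
    {"tx": 0,"ty": 0,"tz": 0,"rx": 0,"ry": 0,"rz": -3,"fingers": -1},
    {"tx": 0,"ty": 0,"tz": 0,"rx": 0,"ry": 0,"rz": 0,"fingers": -1}
  ]
}}

```text
time_s: 5.7
eef_pos: [483.0, -169.7, 188.8]
ee_rot: [2.185, 2.257, 0.001]
ft_force: [-0.9, 0.8, -0.5]
opening: 13.0
grip_force: 58.6
```

```bash
python3 s.py
```

```text
t 5.7 tcp [ 483.  -169.7  188.8] bar yaw 91.8 tilt [ 0.001 -0.    -1.   ] F [-0.9  0.8 -0.5] T [-0.06 -0.03 -0.02] open 12.963623746023357 grip 58.59994053840637 q [ 0.04  0.51  0.35  1.95 -0.26  0.72  0.58]
```

It has started to drop: the upward force is gone and the tool is lower. I'll lower it the rest of the way.

Request:
{"op": "arm_command", "data": {
  "steps": [
    {"tx": 0,"ty": 0,"tz": 0.2,"rx": 0,"ry": 0,"rz": -2,"fingers": -1},
    {"tx": 0,"ty": 0,"tz": 0.2,"rx": 0,"ry": 0,"rz": -2,"fingers": -1},
    {"tx": 0,"ty": 0,"tz": 0.2,"rx": 0,"ry": 0,"rz": -1,"fingers": -1},
    {"tx": 0,"ty": 0,"tz": 0.1,"rx": 0,"ry": 0,"rz": 0,"fingers": -1},
    {"tx": 0,"ty": 0,"tz": 0,"rx": 0,"ry": 0,"rz": 0,"fingers": -1}
  ]
}}

```text
time_s: 6.2
eef_pos: [482.7, -169.4, 181.3]
ee_rot: [-2.085, -2.35, 0.0]
ft_force: [-1.1, 0.5, 1.1]
opening: 12.7
grip_force: 58.8
```

```bash
python3 s.py
```

```text
t 6.2 tcp [ 482.7 -169.4  181.3] bar yaw 96.8 tilt [-0.  0. -1.] F [-1.1  0.5  1.1] T [0.11 0.16 0.03] open 12.665836892097403 grip 58.78012776374817 q [ 0.06  0.52  0.32  1.96 -0.25  0.7   0.65]
```

Request:
{"op": "arm_command", "data": {
  "steps": [
    {"tx": 0,"ty": 0,"tz": 0.05,"rx": 0,"ry": 0,"rz": 0,"fingers": -1},
    {"tx": 0,"ty": 0,"tz": 0,"rx": 0,"ry": 0,"rz": 6,"fingers": -1},
    {"tx": 0,"ty": 0,"tz": 0,"rx": 0,"ry": 0,"rz": 8,"fingers": -1},
    {"tx": 0,"ty": 0,"tz": 0,"rx": 0,"ry": 0,"rz": 8,"fingers": -1},
    {"tx": 0,"ty": 0,"tz": 0,"rx": 0,"ry": 0,"rz": 8,"fingers": -1}
  ]
}}

```text
time_s: 6.7
eef_pos: [483.4, -169.7, 181.3]
ee_rot: [2.626, 1.722, 0.001]
ft_force: [-0.3, -0.0, 2.9]
opening: 12.8
grip_force: 59.2
```

```bash
python3 s.py
```

```text
t 6.7 tcp [ 483.4 -169.7  181.3] bar yaw 66.5 tilt [ 0.001 -0.    -1.   ] F [-0.3 -0.   2.9] T [0.05 0.14 0.02] open 12.764286946864896 grip 59.24699664115906 q [-0.04  0.54  0.48  1.96 -0.37  0.72  0.25]
```

Request:
{"op": "arm_command", "data": {
  "steps": [
    {"tx": 0,"ty": 0,"tz": 0,"rx": 0,"ry": 0,"rz": 8,"fingers": -1},
    {"tx": 0,"ty": 0,"tz": 0,"rx": 0,"ry": 0,"rz": 8,"fingers": -1},
    {"tx": 0,"ty": 0,"tz": 0,"rx": 0,"ry": 0,"rz": 8,"fingers": -1},
    {"tx": 0,"ty": 0,"tz": 0,"rx": 0,"ry": 0,"rz": 8,"fingers": -1},
    {"tx": 0,"ty": 0,"tz": 0,"rx": 0,"ry": 0,"rz": 8,"fingers": -1}
  ]
}}

```text
time_s: 7.2
eef_pos: [483.6, -169.8, 181.3]
ee_rot: [3.057, 0.721, 0.002]
ft_force: [0.3, -0.7, 2.1]
opening: 13.2
grip_force: 59.2
```

Request:
{"op": "arm_command", "data": {
  "steps": [
    {"tx": 0,"ty": 0,"tz": 0,"rx": 0,"ry": 0,"rz": 8,"fingers": -1},
    {"tx": 0,"ty": 0,"tz": 0,"rx": 0,"ry": 0,"rz": 6,"fingers": -1},
    {"tx": 0,"ty": 0,"tz": 0,"rx": 0,"ry": 0,"rz": 4,"fingers": -1},
    {"tx": 0,"ty": 0,"tz": 0,"rx": 0,"ry": 0,"rz": 0,"fingers": -1}
  ]
}}

```text
time_s: 7.6
eef_pos: [483.7, -169.9, 181.3]
ee_rot: [3.131, 0.241, 0.002]
ft_force: [0.6, 0.2, 4.1]
opening: 13.4
grip_force: 59.4
```

```bash
python3 s.py
```

```text
t 7.6 tcp [ 483.7 -169.9  181.3] bar yaw 8.8 tilt [ 0.002 -0.001 -1.   ] F [0.6 0.2 4.1] T [-0.   -0.04 -0.1 ] open 13.3815572638222 grip 59.44088637828827 q [-0.22  0.62  0.77  1.97 -0.6   0.8  -0.52]
```

Request:
{"op": "arm_command", "data": {
  "steps": [
    {"tx": 0,"ty": 0,"tz": 0,"rx": 0,"ry": 0,"rz": 2,"fingers": -1},
    {"tx": 0,"ty": 0,"tz": 0,"rx": 0,"ry": 0,"rz": 0,"fingers": -1},
    {"tx": 0,"ty": 0,"tz": 0,"rx": 0,"ry": 0,"rz": 0,"fingers": 0.1},
    {"tx": 0,"ty": 0,"tz": 0,"rx": 0,"ry": 0,"rz": 0,"fingers": 0.1},
    {"tx": 0,"ty": 0,"tz": 0,"rx": 0,"ry": 0,"rz": 0,"fingers": 0.1}
  ]
}}

```text
time_s: 8.1
eef_pos: [482.6, -169.3, 180.5]
ee_rot: [-3.136, -0.188, 0.001]
ft_force: [0.2, 0.6, -0.2]
opening: 46.9
grip_force: 0.0
```

Request:
{"op": "arm_command", "data": {
  "steps": [
    {"tx": 0,"ty": 0,"tz": -2,"rx": 0,"ry": 0,"rz": 0,"fingers": 0.1},
    {"tx": 0,"ty": 0,"tz": -4,"rx": 0,"ry": 0,"rz": 0,"fingers": 0.1},
    {"tx": 0,"ty": 0,"tz": -4,"rx": 0,"ry": 0,"rz": 0,"fingers": 0.1},
    {"tx": -2,"ty": 0,"tz": -4,"rx": 0,"ry": 0,"rz": 0,"fingers": 0.1},
    {"tx": 0,"ty": 0,"tz": 0,"rx": 0,"ry": 0,"rz": 0,"fingers": 0.1}
  ]
}}

```text
time_s: 8.6
eef_pos: [463.0, -174.5, 325.2]
ee_rot: [3.134, 0.184, 0.011]
ft_force: [-0.2, -1.1, -0.5]
opening: 47.0
grip_force: 0.0
```

```bash
python3 s.py; python3 - <<'E'
from h import *
p=viewer.snapshot('wrist'); cv2.imwrite('pics/w4.png',cv2.resize(p['color'],(800,600),interpolation=cv2.INTER_CUBIC))
E
```

```text
t 8.6 tcp [ 463.  -174.5  325.2] bar yaw 6.7 tilt [ 0.007 -0.002 -1.   ] F [-0.2 -1.1 -0.5] T [-0.01 -0.01  0.01] open 47.01258674600664 grip 0.0 q [-0.36  0.43  0.96  1.83 -0.4   1.09 -0.7 ]
```

View pics/w4.png

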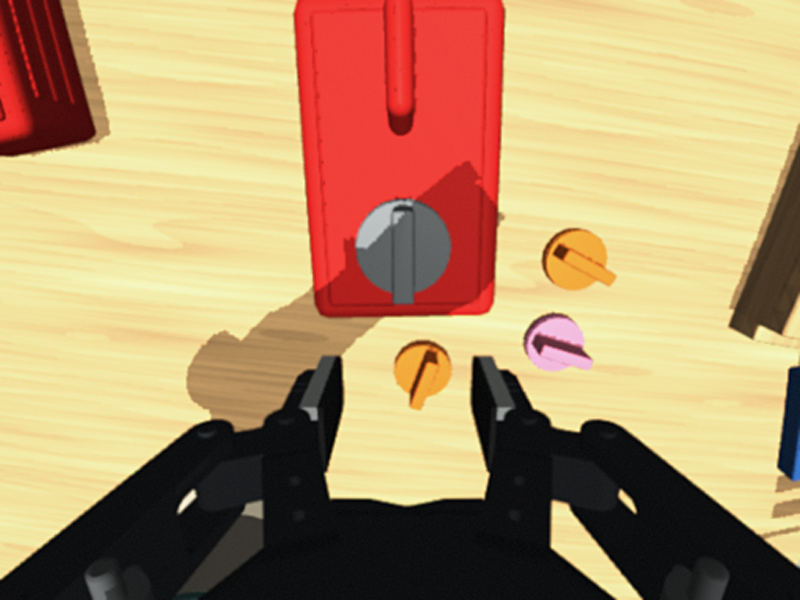

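The bar (column 403, rows 210–302) is in line with the handle and the can's edges. The gripper is clear, and the cap was lowered the full 10.5 mm. I'm handing in.

```bash
python3 -c "
from cell import job; print(job.hand_in())"
```

```text
the job is handed in; nothing more can be done
None
```

I turned the large can's cap back until it dropped 10.5 mm into the thread start, screwed it forward a quarter turn until its bar lined up with the can's length, let go, and handed the job in at about 9 s; the smaller can was not touched.

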